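Knock the dried charcoal blocks out of the gang mould and rack them

ROBOT

A 6-joint arm with a two-finger parallel gripper is mounted at the origin on the work surface. World frame = base frame: x ahead of the robot, y to its left, z up, the work surface at z = 0. Lengths are in m, angles in rad, forces in N, time in s.
With the tool pointing down it reaches from about 0.35 to 0.85 m from the base axis. Payload 8.1 kg.
Tool frame: the origin (TCP) lies midway between the tips of the shut fingers; the grasp point (between the pads) lies 19 mm behind it; z points along the fingers, y is the line along which they close (so a half turn about z gives the same grasp; the last joint's range is limited). The gripper opens to 85 mm and grips with 20 to 120 N. Pads are 22 mm wide; open, the fingers measure 114 mm over their backs; the gripper's body (76 mm by 85 mm) begins 54 mm behind the grasp point. The pads swing forward as they close: fully open they stand 13 mm farther back than shut.
Start: joints at [-1.35, 0.13, 1.488, -0, 1.523, -0.085], TCP at [0.181, -0.572, 0.231] pointing down, gripper open.
Joint ranges: [-2.96, 2.96], [-0.89, 2.26], [0.02, 2.5], [-1.34, 4.48], [0, 2.73], [-2.66, 2.66]. Speed limits (rad/s): [2.39, 2.39, 2.79, 3.14, 3.14, 3.14].

INTERFACE

Orientations are given as a unit quaternion [x, y, z, w].
In Python, from cell import bot gives the robot as it stands. The module is installed in compiled form; this text tells all that it offers.
- The arm moves only by the tool drive_tool, never from a script. Its argument "moves" is one flat list of numbers, 7 for each row, row after row: the opening, from 0 (shut) to 1 (fully open), then the shift along the tool's x, y, z in cm, then the turn, a rotation vector about the tool's x, y, z in rad. A call has 1 to 20 rows; each row shifts and turns the commanded pose from where the row before left it, along the tool's axes as they then stand; what a row does not reach is not made up. A row lasts 1/10 s, in which the tool goes at most 50 mm and 8.59 degrees, less where a joint would pass 70% of its speed; a pose out of reach is approached as far as the arm can. A call is refused whole if a number of a shift passes 5 or a number of a turn 0.15, either way. A call with a gripper value outside its range is refused whole. The fingers move at their own pace and stop on an object; "force" is the grip in N (left out, the last holds). Time passes only in rows, so rows that do not move let the fingers close. It gives the time, the measured TCP pose, the force, the opening and the grip force at its end, in the units of the state.
- bot.get_obs(): the state, without advancing time (a new reading comes with each control period).
- bot.grab_frame(name): name is "scene" or "top" or "wrist"; returns a dict with "image" (480x640x3 uint8, red, green, blue), "mtx" (3x3 intrinsics, pixels), "pose" (4x4, takes a point from camera to world coordinates). Camera axes: x right, y down, z forward; pixel columns grow to the right and rows downward; lengths in m; the calibration is good to about 2 mm. A picture is of the moment at which its call begins. There is no depth.
- bot.finish_job(): hands the job in; it is judged then, once.
Trained networks look in the newest picture that a camera, given by its name, has taken for a name from the list of things; names that differ only in an ending like _2 or _b are one class to them, and where a whole thing is asked for, a point or a joint stands for the part that bears it (a point fixed in the world has none). Each returns a list of dicts, best first, with "score" (0 to 1); they miss things now and then, are a little off and sometimes report something else, mostly with a low value. They report only what shows in the picture. A call takes as long as a camera call. They do not tell look-alikes from the thing itself.
- bot.boxes_of(camera, name): "bbox" ([left, top, right, bottom] in pixels, round what is visible of it).
- bot.landmark_of(camera, name): "pixel" ([column, row] in pixels: a listed point, or the origin of a listed thing).
The state is a dict: "time": time; "joint_positions": joint angles; "dq": joint speeds; "joint_efforts": joint torques, N m; "tool_pos": TCP position; "tool_rot": TCP orientation; "contact_force": force on the tool from outside, world axes, zero at the start; "moment": the same for the moment, N m; "opening": opening from 0.0 (shut) to 1.0 (fully open); "grasp_force": force on a finger pad.
Only numpy, scipy, OpenCV 4.12 (cv2) and the standard library are available. Lean on these libraries where they do the work, as an engineer would, in place of code of your own. Each camera call takes 0.05 s, during which the arm holds its last target. There are 200 camera calls.

TASK

The pressed charcoal blocks have set in the mould: first swing the mould's hinged keeper frame up and back until it clicks into its detent and stays there, then push up the knockout rod under each filled pocket and slide every block flat and fully home into a slot of its own in the wooden drying rack. Finally push all the knockout rods back down so that the mould can be refilled, leave the keeper standing open, and leave the other things on the bench where they are.

Things in the scene. Friction and masses are not known exactly. Their poses are not given: they have to be found in the camera images.
- mould: aluminium gang mould bolted to the bench, 158 (x) by 300 (y) by 95 mm high; origin at the centre of its underside, x from the front (knockout handles) to the rear (hinge), z up. Three open-topped pockets, 112 (x) by 62 (y) by 22 mm deep, centred at y = -90, 0, +90 mm, floors 73 mm above the bench, 28 mm walls between. Two or three of them are filled.
- keeper (a joint): angle (rad) of the keeper, a steel frame that holds the blocks down: 0 level over the pockets, 1.72 just past upright, against its rear stop. An over-centre spring pulls it shut (let go below about 1.2 rad, it falls shut; friction may hold it from there to 1.5) and beyond 1.5 rad snaps it into its open detent at 1.72, where it stays. It takes about 10 N at the bar to raise it.
- keeper_bar (a point): middle of the keeper's front bar, where to take it: round steel bar, 14 mm thick, 330 mm long along the mould's y, 200 mm from the hinge; when closed it is in free air in front of the mould, 103 mm above the bench. The side arms lie outside the mould's ends; a second flat bar crosses the pockets half-way.
- keeper_hinge (a point): middle of the keeper's hinge axis: 79 mm behind the mould's centre, 103 mm above the bench.
- rod1 (a joint): height (m) of the knockout rod under the pocket at mould y = -90 mm: 0 down (head level with the pocket floor), 0.020 fully up. A 24 mm steel rod through a hole in the pocket floor, with an arm running forward under the mould to a handle. A drag fit of about 6 N holds it where it is left, also under a block; it does not fall back.
- rod2 (a joint): height (m) of the knockout rod under the pocket at mould y = 0 mm: 0 down (head level with the pocket floor), 0.020 fully up. A 24 mm steel rod through a hole in the pocket floor, with an arm running forward under the mould to a handle. A drag fit of about 6 N holds it where it is left, also under a block; it does not fall back.
- rod3 (a joint): height (m) of the knockout rod under the pocket at mould y = 90 mm: 0 down (head level with the pocket floor), 0.020 fully up. A 24 mm steel rod through a hole in the pocket floor, with an arm running forward under the mould to a handle. A drag fit of about 6 N holds it where it is left, also under a block; it does not fall back.
- rod1_grip (a point): middle of the handle of rod1: round black handle, 16 mm thick, 50 mm long along the mould's x, 135 mm in front of the mould's centre (56 mm in front of its front face), 35 mm above the bench when down; it moves straight up and down with the rod.
- rod2_grip (a point): middle of the handle of rod2: round black handle, 16 mm thick, 50 mm long along the mould's x, 135 mm in front of the mould's centre (56 mm in front of its front face), 35 mm above the bench when down; it moves straight up and down with the rod.
- rod3_grip (a point): middle of the handle of rod3: round black handle, 16 mm thick, 50 mm long along the mould's x, 135 mm in front of the mould's centre (56 mm in front of its front face), 35 mm above the bench when down; it moves straight up and down with the rod.
- block1: black block of compressed charcoal, 110 (x) by 60 (y) by 22 mm (z), about 0.2 kg, origin at the centre of its underside; starts in the mould pocket at mould y = -90 mm, flush with the mould's top, so that it cannot be gripped until its rod has raised it 20 mm. May be absent (pocket empty).
- block2: black block of compressed charcoal, 110 (x) by 60 (y) by 22 mm (z), about 0.2 kg, origin at the centre of its underside; starts in the mould pocket at mould y = 0 mm, flush with the mould's top, so that it cannot be gripped until its rod has raised it 20 mm. May be absent (pocket empty).
- block3: black block of compressed charcoal, 110 (x) by 60 (y) by 22 mm (z), about 0.2 kg, origin at the centre of its underside; starts in the mould pocket at mould y = 90 mm, flush with the mould's top, so that it cannot be gripped until its rod has raised it 20 mm. May be absent (pocket empty).
- rack: wooden drying rack fixed to the bench, 168 (x) by 256 (y) by 50 mm high; origin at the centre of its underside, x from the open front into the slots, z up. Base board 12 mm thick; three slots, 64 wide, 30 high, 106 mm deep, mouths at x = -34 mm, back stop at x = +72 mm. Round noses on the dividers reach to x = -42 mm; the base board is a loading ledge out to x = -84 mm.
- slot1 (a point): where the origin of a block lies when fully home in slot 1: rack x = 17, y = -80, z = 12 mm. It then touches the back stop and stands 4 mm out of the mouth.
- slot2 (a point): where the origin of a block lies when fully home in slot 2: rack x = 17, y = 0, z = 12 mm. It then touches the back stop and stands 4 mm out of the mouth.
- slot3 (a point): where the origin of a block lies when fully home in slot 3: rack x = 17, y = 80, z = 12 mm. It then touches the back stop and stands 4 mm out of the mouth.
- jar: glass jar with metal lid, 72 mm across, 110 mm high; leave alone
- tub: grey bowl, 100 mm across, 65 mm high; leave alone
- tape: paper tape roll, 104 mm across, 24 mm high; leave alone
- tape_black: black tape roll, 100 mm across, 19 mm high; leave alone
- pastels: flat cardboard box, 130 by 190 by 28 mm; leave alone
- tin: open tin with charcoal sticks, 80 by 150 by 24 mm; leave alone
- brush: brush lying on the bench; leave alone
There are look-alikes about, which are no part of the job. Leave any blue or red look-alike of the block2 alone.

How it is judged:
On the way:
1. the keeper stands in its open detent while every block is still in its pocket (value of joint keeper above 1.64 rad and z of each of block1, block2, block3 in the frame of mould below 0.083 m), for 0.2 s.
At the end, for the whole second after the job is handed in: every block that was in the mould lies flat and still in a rack slot of its own, its origin within 8 mm of that slot's home point; all three knockout rods are down (within 4 mm); the keeper stands open in its detent (above 1.64 rad) ((distance between block1 and slot1 below 0.008 m or distance between block1 and slot2 below 0.008 m or distance between block1 and slot3 below 0.008 m) and (distance between block2 and slot1 below 0.008 m or distance between block2 and slot2 below 0.008 m or distance between block2 and slot3 below 0.008 m) and (distance between block3 and slot1 below 0.008 m or distance between block3 and slot2 below 0.008 m or distance between block3 and slot3 below 0.008 m) and angle between each of block1, block2, block3's own z axis and vertical below 0.1 rad and linear speed of each of block1, block2, block3 below 0.02 m/s and value of joint each of rod1, rod2, rod3 below 0.004 m and value of joint keeper above 1.64 rad); the robot touches nothing.
It fails at once if one of the other things on the bench is knocked more than 40 mm aside (distance of any of jar, tub, tape, tape_black, pastels, tin, brush from where it was at the start of the episode above 0.04 m).
Of block1, block2, block3 only 2 to 3 are there at a start; the rules pass over those that are not, and their reading is None.
At some moment in a run one of block1, block2, block3 may be knocked a few centimetres aside while the robot is not near it.
Once in a run the grip may slacken for a moment while it holds something.
It also fails if it takes over 210 s, if anything falls off the work surface, if the arm or the gripper's body presses on something with over 40 N, if the wrist force passes 120 N, or if a joint passes its speed limit or range.

## Working session

There is one attempt and no reset: what is moved stays moved. The work goes in short steps, Python scripts to look and compute and a tool call to move; the robot and the scene stay as the last step left them, time stands still between calls to the robot, and variables do not carry over. Pictures are saved under pics/ and viewed, at most 14 in all, crops included, and the job is handed in when it is done.

Besides the shell and the picture viewer there is one more tool, called after ">>>" by a JSON object that holds its "name" and its "arguments". drive_tool: Moves the arm, as the interface text tells. Its arguments: {"type":"object","properties":{"moves":{"type":"array"},"force":{"type":"number"}},"required":["moves"]}

```bash
mkdir -p pics
cat > h.py <<'E'
import numpy as np,cv2
from cell import bot
from scipy.spatial.transform import Rotation as R
def ray(f,px):
    K,T=np.array(f["mtx"]),np.array(f["pose"])
    d=T[:3,:3]@np.linalg.inv(K)@np.array([px[0],px[1],1.]); return T[:3,3],d/np.linalg.norm(d)
def atz(f,px,z):
    o,d=ray(f,px); return o+d*(z-o[2])/d[2]
def tri(L):
    A=np.zeros((3,3));b=np.zeros(3)
    for f,p in L:
        o,d=ray(f,p);P=np.eye(3)-np.outer(d,d);A+=P;b+=P@o
    x=np.linalg.solve(A,b); return x,[float(np.linalg.norm((np.eye(3)-np.outer(d,d))@(x-o))) for o,d in (ray(f,p) for f,p in L)]
def save(f,n): cv2.imwrite("pics/"+n+".png",f["image"][:,:,::-1])
def st():
    o=bot.get_obs(); print("t",round(o["time"],2),"p",np.round(o["tool_pos"],4),"q",np.round(o["tool_rot"],3),"F",np.round(o["contact_force"],1),"op",round(o["opening"],3),"g",round(o["grasp_force"],1),"j",np.round(o["joint_positions"],2)); return o
def proj(f,X):
    K,T=np.array(f["mtx"]),np.array(f["pose"]); c=T[:3,:3].T@(np.array(X)-T[:3,3]); u=K@c; return u[:2]/u[2]
E
python3 - <<'E'
from h import *
F={c:bot.grab_frame(c) for c in ("scene","top")}
for c in F: save(F[c],c+"0")
for n in ["mould","keeper_bar","keeper_hinge","rod1_grip","rod2_grip","rod3_grip","block1","block2","block3","rack","slot1","slot2","slot3"]:
    px={c:bot.landmark_of(c,n) for c in F}
    s=" ; ".join(c+":"+" ".join(f"{np.round(e['pixel']).astype(int)}({e['score']:.2f})" for e in px[c][:4]) for c in F)
    t=""
    if px["scene"] and px["top"]: 
        x,e=tri([(F[c],px[c][0]["pixel"]) for c in F]); t=str(np.round(x,3))+str(np.round(e,3))
    print(n,s,t)
st()
for c in F: print(c,np.round(F[c]["pose"],2).tolist(),F[c]["mtx"][0][0])
E
```

```text
mould scene:[398 244](0.92) [360 212](0.52) [304 308](0.33) ; top:[246 213](0.87) [ 0.569  0.22  -0.002][0.01 0.01]
keeper_bar scene:[361 202](0.78) ; top:[245 245](0.65) [384 154](0.46) [0.457 0.196 0.095][0.007 0.007]
keeper_hinge scene:[305 308](0.43) [321 369](0.39) ; top:[219 255](0.23) [ 0.393  0.201 -0.39 ][0.157 0.157]
rod1_grip scene:[340 230](0.41) ; top:[280 202](0.74) [242 203](0.55) [278 252](0.54) [382 155](0.50) [0.555 0.073 0.146][0.037 0.037]
rod2_grip scene:[356 214](0.57) ; top:[250 255](0.48) [0.436 0.193 0.034][0.001 0.001]
rod3_grip scene:[382 200](0.68) ; top:[310 145](0.63) [218 251](0.59) [246 206](0.49) [0.685 0.027 0.36 ][0.001 0.001]
block1 scene:[341 195](0.75) [377 244](0.71) [397 226](0.66) ; top:[213 346](0.92) [244 204](0.74) [280 203](0.69) [234 298](0.59) [ 0.164  0.341 -0.166][0.019 0.019]
block2 scene:[341 195](0.75) [377 244](0.71) [397 226](0.66) ; top:[213 346](0.92) [244 204](0.74) [280 203](0.69) [234 298](0.59) [ 0.164  0.341 -0.166][0.019 0.019]
block3 scene:[341 195](0.75) [377 244](0.71) [397 226](0.66) ; top:[213 346](0.92) [244 204](0.7
[... 350 characters left out ...]
36]
slot2 scene:[278 325](0.88) [249 340](0.86) [304 308](0.85) ; top:[357 206](0.83) [387 206](0.75) [410 206](0.67) [ 0.576 -0.15  -0.041][0.036 0.036]
slot3 scene:[278 325](0.88) [249 340](0.86) [304 308](0.85) ; top:[357 206](0.83) [387 206](0.75) [410 206](0.67) [ 0.576 -0.15  -0.041][0.036 0.036]
t 1.4 p [ 0.1807 -0.5722  0.2313] q [ 0.988  0.152  0.    -0.   ] F [-0.1 -0.4  0.6] op 0.998 g 0.0 j [-1.35  0.13  1.49  0.    1.52 -0.09]
scene [[0.63, 0.56, -0.54, 1.24], [0.78, -0.46, 0.42, -0.56], [-0.01, -0.69, -0.73, 1.08], [0.0, 0.0, 0.0, 1.0]] 523.7196421600448
top [[0.01, -1.0, 0.07, 0.37], [-1.0, -0.02, -0.02, 0.02], [0.02, -0.07, -1.0, 1.68], [0.0, 0.0, 0.0, 1.0]] 569.9529249614935
```

View pics/top0.png

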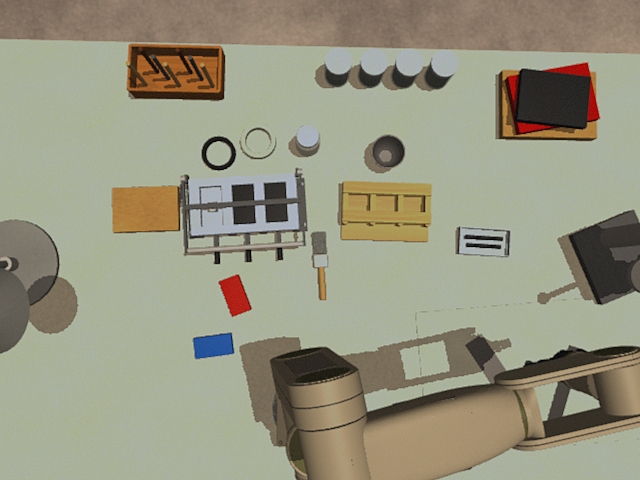

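View pics/scene0.png

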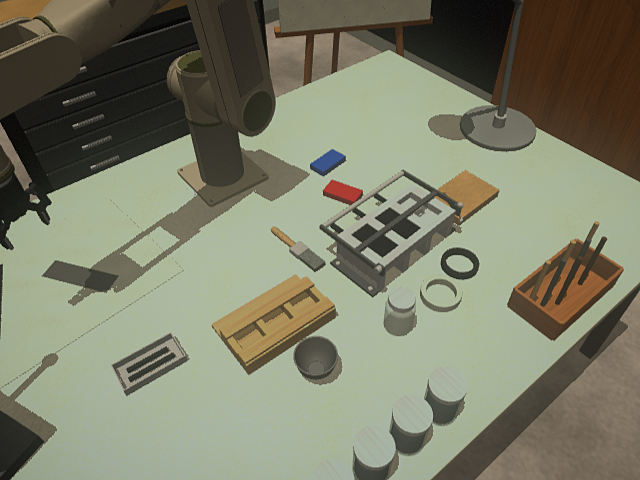

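The two black blocks sit at top px (243,204) and (276,202), which makes them block2 and block1. The left pocket at (210,199) looks empty. The blue (213,346) and red (235,296) pieces on the bench are look-alikes, so I leave them alone. The rack is at (386,210) with its ledge toward the robot. Next I move the wrist camera in for a closer look.

>>> {"name": "drive_tool", "arguments": {"moves": [1,0,0,-3,0,0,0.15,1,0,0,-3,0,0,0.15,1,2.1,-3.2,-1,0,0,0,1,2.1,-3.2,-1,0,0,0,1,2.1,-3.2,-1,0,0,0,1,2.1,-3.2,-1,0,0,0,1,2.1,-3.2,-1,0,0,0,1,2.1,-3.2,-1,0,0,0,1,2.1,-3.2,-1,0,0,0,1,2.1,-3.2,-1,0,0,0,1,2.1,-3.2,-1,0,0,0,1,2.1,-3.2,-1,0,0,0,1,2.1,-3.2,-1,0,0,0,1,2.1,-3.2,-1,0,0,0,1,2.1,-3.2,-1,0,0,0,1,0,0,0,0,0,0,1,0,0,0,0,0,0], "force": 40}}

```text
time: 3.1
tool_pos: [0.4516, -0.1539, 0.4215]
tool_rot: [1.0, 0.004, 0.0, 0.0]
contact_force: [-0.1, -0.4, 0.7]
opening: 1.002
grasp_force: 0.0
```

Run:
```python
from h import *
st(); f=bot.grab_frame("wrist"); save(f,"w1"); print(np.round(f["pose"],3).tolist(),np.round(f["mtx"],1).tolist())
import pickle; pickle.dump(f,open("w1.pkl","wb"))
t=bot.grab_frame("top"); pickle.dump(t,open("t1.pkl","wb")); c=t["image"][160:280,170:450]
cv2.imwrite("pics/topcrop.png",cv2.resize(c,(800,343),interpolation=cv2.INTER_CUBIC)[:,:,::-1])
```

```text
t 3.1 p [ 0.4516 -0.1539  0.4215] q [1.    0.004 0.    0.   ] F [-0.1 -0.4  0.7] op 1.002 g 0.0 j [-0.44 -0.2   1.47 -0.    1.87  1.13]
[[0.008, -0.962, -0.273, 0.521], [-1.0, -0.007, -0.001, -0.154], [-0.001, 0.273, -0.962, 0.563], [0.0, 0.0, 0.0, 1.0]] [[411.6, 0.0, 320.7], [0.0, 411.6, 233.4], [0.0, 0.0, 1.0]]
```

View pics/w1.png

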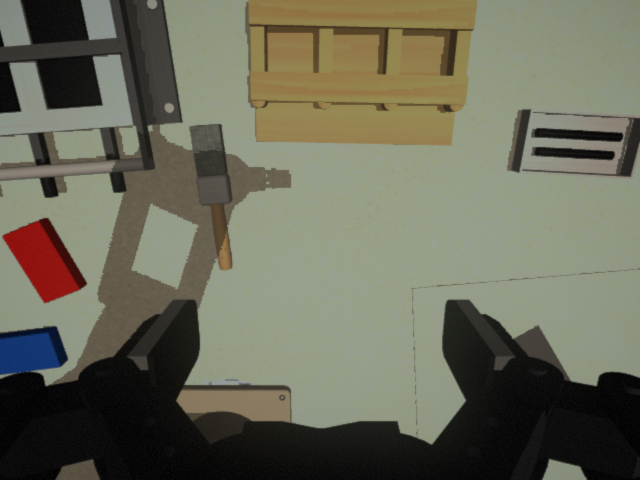

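View pics/topcrop.png

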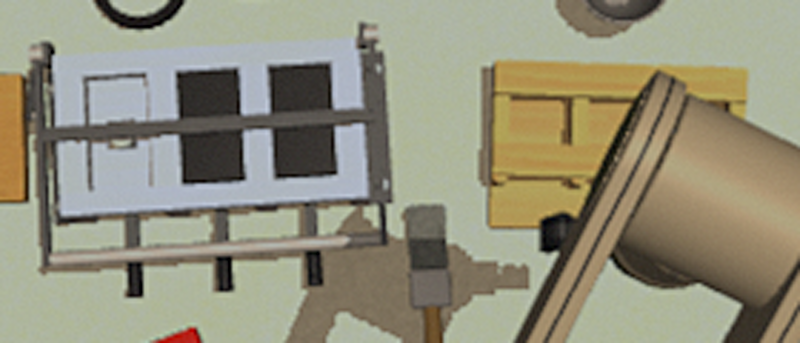

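>>> {"name": "drive_tool", "arguments": {"moves": [1,3.5,-3,0,0,0,0,1,3.5,-3,0,0,0,0,1,3.5,-3,0,0,0,0,1,0,0,0,0,0,0,1,0,0,0,0,0,0]}}

```text
time: 3.7
tool_pos: [0.5556, -0.0646, 0.42]
tool_rot: [1.0, 0.003, -0.001, -0.0]
contact_force: [-0.0, 0.2, -0.5]
opening: 1.001
grasp_force: 0.0
```

Run:
```python
from h import *
import pickle
st(); f=bot.grab_frame("wrist"); pickle.dump(f,open("w2.pkl","wb")); save(f,"w2")
```

```text
t 3.7 p [ 0.5556 -0.0646  0.42  ] q [ 1.     0.003 -0.001 -0.   ] F [-0.   0.2 -0.5] op 1.001 g 0.0 j [-0.21  0.03  1.26 -0.    1.86  1.36]
```

>>> {"name": "drive_tool", "arguments": {"moves": [1,0,-4,0,0,0,0,1,0,-4,0,0,0,0,1,0,-4,0,0,0,0,1,0,-4,0,0,0,0,1,0,-4,0,0,0,0,1,0,0,0,0,0,0,1,0,0,0,0,0,0]}}

```text
time: 4.45
tool_pos: [0.5542, 0.135, 0.422]
tool_rot: [1.0, 0.003, 0.001, 0.0]
contact_force: [-0.1, -0.5, -0.1]
opening: 0.997
grasp_force: 0.0
```

Run:
```python
from h import *
import pickle
st(); f=bot.grab_frame("wrist"); pickle.dump(f,open("w3.pkl","wb")); save(f,"w3")
for n in ["keeper_bar","rod1_grip","rod2_grip","rod3_grip","block1","mould","rack","slot1"]:
    print(n,[(np.round(e["pixel"]).tolist(),round(e["score"],2)) for e in bot.landmark_of("wrist",n)[:4]])
```

```text
t 4.45 p [0.5542 0.135  0.422 ] q [1.    0.003 0.001 0.   ] F [-0.1 -0.5 -0.1] op 0.997 g 0.0 j [ 0.15  0.05  1.22 -0.    1.86  1.71]
keeper_bar [([266.0, 263.0], 0.88)]
rod1_grip [([342.0, 250.0], 0.64)]
rod2_grip [([275.0, 254.0], 0.7)]
rod3_grip [([207.0, 263.0], 0.69), ([267.0, 262.0], 0.42)]
block1 [([259.0, 158.0], 0.98), ([253.0, 325.0], 0.89), ([334.0, 147.0], 0.78), ([224.0, 403.0], 0.72)]
mould [([262.0, 155.0], 0.92)]
rack [([564.0, 158.0], 0.65)]
slot1 [([635.0, 147.0], 0.93), ([576.0, 147.0], 0.77), ([514.0, 138.0], 0.72)]
```

View pics/w2.png

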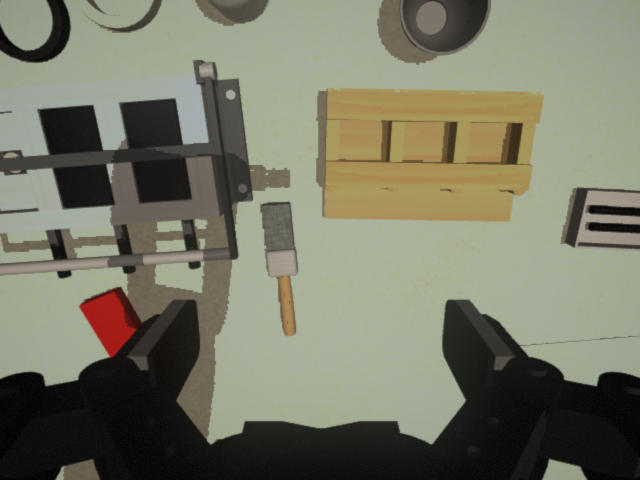

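View pics/w3.png

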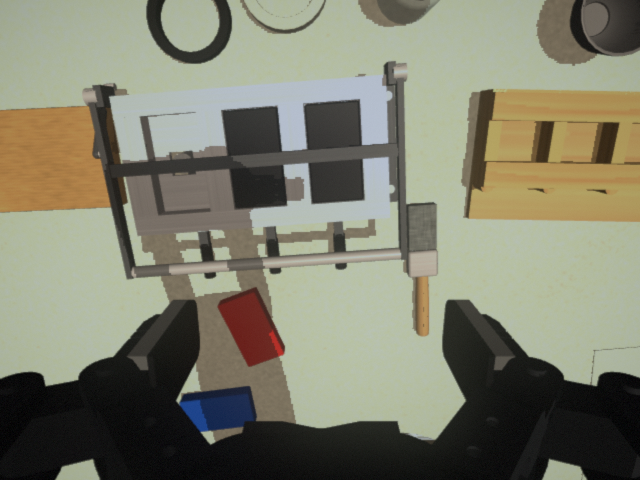

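```bash
cat > fit.py <<'E'
from h import *
import pickle
from scipy.optimize import least_squares
W={k:pickle.load(open(k+".pkl","rb")) for k in("w1","w2","w3")}
def fit(obs,x0,name):
    def X(p,P): c,s=np.cos(p[3]),np.sin(p[3]); return np.array([p[0]+c*P[0]-s*P[1],p[1]+s*P[0]+c*P[1],p[2]+P[2]])
    r=lambda p:np.concatenate([proj(W[w],X(p,np.array(P)/1000))-px for w,P,px in obs])
    s=least_squares(r,x0,loss="soft_l1",f_scale=2); print(name,np.round(s.x,4)); print(np.round(r(s.x).reshape(-1,2),1).tolist())
    return s.x
if __name__=="__main__":
    C=lambda y:[(55,y+30,95),(55,y-30,95),(-55,y-30,95),(-55,y+30,95)]
    o=[]
    for w,y,pp in [("w3",0,[(223,110),(279,106),(285,207),(232,211)]),("w3",-90,[(304,103),(359,99),(365,203),(311,205)]),("w2",-90,[(120,101),(181,97),(190,200),(132,205)]),("w2",0,[(39,108),(94,104),(113,206),(60,210)])]:
        o+=[(w,P,p) for P,p in zip(C(y),pp)]
    fit(o,[.57,.2,0,.05],"mould")
    o+=[("w3",(-160,-90,35),(340,268)),("w3",(-160,0,35),(275,272)),("w3",(-160,90,35),(209,277)),("w3",(-121,165,103),(133,271)),("w3",(-121,-165,103),(402,254))]
    fit(o,[.57,.2,0,.05],"mould+")
    o=[("w2",(-84,128,12),(324,217)),("w2",(-84,-128,12),(511,221)),("w2",(84,128,50),(328,88)),("w2",(84,-128,50),(542,94)),("w2",(-34,128,50),(325,188)),("w2",(-34,-128,50),(530,191)),
     ("w1",(-84,128,12),(257,140)),("w1",(-84,-128,12),(452,144)),("w1",(-34,128,50),(250,102)),("w1",(-34,-128,50),(466,104)),("w3",(-84,128,12),(468,218)),("w3",(-34,128,50),(473,189)),("w3",(84,128,50),(492,91))]
    fit(o,[.57,-.19,0,0],"rack")
E
python3 fit.py
```

```text
mould [0.5775 0.2083 0.0031 0.0622]
[[-0.4, -0.8], [-1.2, -0.1], [1.0, -1.4], [2.2, -2.5], [1.5, 1.3], [2.1, 1.9], [-1.0, -1.8], [0.9, -0.8], [-0.3, 2.5], [-5.8, 3.2], [0.0, 0.9], [6.1, -1.2], [-2.0, 0.5], [-1.9, 1.2], [-0.8, -0.7], [0.6, -1.8]]
mould+ [0.5773 0.2087 0.0011 0.068 ]
[[-0.7, -0.3], [-1.7, 0.1], [1.0, -1.7], [2.5, -2.5], [0.9, 1.2], [1.2, 1.6], [-1.3, -2.5], [0.8, -1.3], [-0.1, 2.5], [-6.0, 2.8], [0.4, 0.2], [6.7, -1.6], [-1.4, 0.9], [-1.6, 1.3], [-0.0, -1.0], [1.6, -1.9], [0.0, 0.8], [-0.7, 0.7], [0.0, -0.5], [-6.0, 0.0], [2.6, 0.5]]
rack [ 0.5706 -0.1983 -0.0042 -0.0064]
[[0.4, 1.8], [-1.9, -0.1], [-1.4, 0.7], [0.7, -2.7], [0.2, -0.4], [-2.3, -1.1], [0.2, 2.3], [-1.0, 1.0], [1.2, -0.5], [-1.2, 0.6], [-0.1, 1.2], [9.5, -1.0], [2.3, -1.4]]
```

w3 shows block2 at (255,158), block1 at (334,152) and pocket 3 empty at (180,165). The bar runs from (133,271) to (402,254), and the three rod handles are visible. The fit puts both the mould and the rack at z≈0, which matches the text. Next I take the bar.

>>> {"name": "drive_tool", "arguments": {"moves": [0.5,0,0,0,0,0,-0.1485,0.5,0,0,0,0,0,-0.1485,0.5,0,0,0,0,0,-0.1485,0.5,0,0,0,0,0,-0.1485,0.5,0,0,0,0,0,-0.1485,0.5,0,0,0,0,0,-0.1485,0.5,0,0,0,0,0,-0.1485,0.5,0,0,0,0,0,-0.1485,0.5,0,0,0,0,0,-0.1485,0.5,0,0,0,0,0,-0.1485,0.5,0,0,0,0,0,-0.1485,0.5,1.4,-1.9,2,0,0,0,0.5,1.4,-1.9,3,0,0,0,0.5,1.4,-1.9,3,0,0,0,0.5,1.5,-1.8,3,0,0,0,0.5,1.5,-1.8,3,0,0,0,0.5,0,0,4,0,0,0,0.5,0,0,4,0,0,0,0.5,0,0,0,0,0,0,0.5,0,0,0,0,0,0], "force": 50}}

```text
time: 6.9
tool_pos: [0.4566, 0.2013, 0.2017]
tool_rot: [0.683, 0.731, -0.001, -0.0]
contact_force: [-0.0, 0.3, 1.0]
opening: 0.5
grasp_force: 0.0
```

Run:
```python
from h import *
import pickle
st(); f=bot.grab_frame("wrist"); pickle.dump(f,open("w4.pkl","wb")); save(f,"w4")
for n in ["keeper_bar","rod2_grip"]:
    print(n,[(np.round(e["pixel"]).tolist(),round(e["score"],2)) for e in bot.landmark_of("wrist",n)[:4]])
print(proj(f,[.4563,.2003,.103]))
```

```text
t 6.9 p [0.4566 0.2013 0.2017] q [ 0.683  0.731 -0.001 -0.   ] F [-0.   0.3  1. ] op 0.5 g 0.0 j [ 0.31 -0.13  1.8  -0.    1.47  0.24]
keeper_bar [([321.0, 238.0], 0.64)]
rod2_grip [([300.0, 210.0], 0.71)]
[320.58574148 236.48891754]
```

View pics/w4.png

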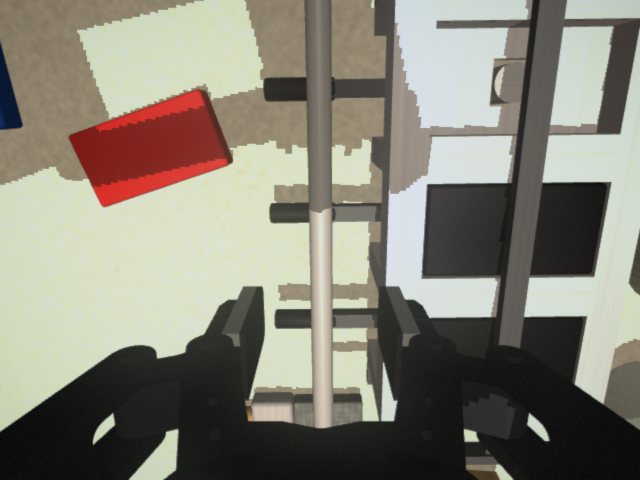

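The bar is centred between the fingers, at column 318–320. I descend and close on it.

>>> {"name": "drive_tool", "arguments": {"moves": [0.5,0,0,4,0,0,0,0.5,0,0,4,0,0,0,0.5,0,0,2.5,0,0,0,0.5,0,0,1.2,0,0,0,0.5,0,0,0,0,0,0,0,0,0,0,0,0,0,0,0,0,0,0,0,0,0,0,0,0,0,0,0,0,0,0,0,0,0,0], "force": 60}}

```text
time: 7.95
tool_pos: [0.4564, 0.2019, 0.0866]
tool_rot: [0.682, 0.731, -0.0, -0.0]
contact_force: [-11.4, -1.6, 11.2]
opening: 0.139
grasp_force: 58.6
```

>>> {"name": "drive_tool", "arguments": {"moves": [0,0,0.1,-2,0,0,0,0,0,0.3,-1.98,0,0,0,0,0,0.5,-1.94,0,0,0,0,0,0.68,-1.88,0,0,0,0,0,0.87,-1.8,0,0,0,0,0,1.05,-1.7,0,0,0,0,0,1.21,-1.59,0,0,0,0,0,1.36,-1.46,0,0,0]}}

```text
time: 8.75
tool_pos: [0.5121, 0.2064, 0.2298]
tool_rot: [0.682, 0.732, -0.004, -0.004]
contact_force: [-34.2, -0.9, 19.9]
opening: 0.137
grasp_force: 59.3
```

>>> {"name": "drive_tool", "arguments": {"moves": [0,0,-0.15,-0.15,0,0,0,0,0,1.5,-1.32,0,0,0,0,0,1.63,-1.16,0,0,0]}}

```text
time: 9.05
tool_pos: [0.5439, 0.2089, 0.258]
tool_rot: [0.682, 0.732, -0.001, -0.002]
contact_force: [-24.5, 0.5, 23.7]
opening: 0.136
grasp_force: 60.8
```

>>> {"name": "drive_tool", "arguments": {"moves": [0,0,-0.15,-0.3,0,0,0,0,0,1.73,-0.99,0,0,0,0,0,1.82,-0.82,0,0,0]}}

```text
time: 9.35
tool_pos: [0.58, 0.2118, 0.2791]
tool_rot: [0.682, 0.732, 0.001, -0.001]
contact_force: [-6.5, 5.3, 6.1]
opening: 0.137
grasp_force: 60.7
```

>>> {"name": "drive_tool", "arguments": {"moves": [0,0,1.9,-0.63,0,0,0,0,0,1.95,-0.44,0,0,0,0,0,1.99,-0.24,0,0,0,0,0,2,-0.04,0,0,0,0,0,1.5,0.08,0,0,0,0,0,0,0,0,0,0]}}

```text
time: 9.95
tool_pos: [0.6771, 0.2187, 0.2921]
tool_rot: [0.682, 0.732, 0.004, 0.001]
contact_force: [3.8, 8.1, 4.5]
opening: 0.131
grasp_force: 63.5
```

>>> {"name": "drive_tool", "arguments": {"moves": [0.5,0,0,0,0,0,0,0.5,0,0,0,0,0,0,0.5,0,0,0,0,0,0,0.5,0,0,-2,0,0,0,0.5,0,0,-3,0,0,0,0.5,0,0,-3,0,0,0,0.5,0,-4,0,0,0,0,0.5,0,-4,0,0,0,0,0.5,0,-4,0,0,0,0,0.5,0,0,0,0,0,0]}}

```text
time: 10.95
tool_pos: [0.5499, 0.2078, 0.3675]
tool_rot: [0.682, 0.731, -0.001, -0.001]
contact_force: [0.6, 1.1, 0.5]
opening: 0.504
grasp_force: 0.0
```

>>> {"name": "drive_tool", "arguments": {"moves": [1,0,0,0,0,0,0.143,1,0,0,0,0,0,0.143,1,0,0,0,0,0,0.143,1,0,0,0,0,0,0.143,1,0,0,0,0,0,0.143,1,0,0,0,0,0,0.143,1,0,0,0,0,0,0.143,1,0,0,0,0,0,0.143,1,0,0,0,0,0,0.143,1,0,0,0,0,0,0.142,1,0,0,0,0,0,0.142,1,-3.8,3,1,0,0,0,1,-3.8,3.1,1,0,0,0,1,-3.9,3.1,1,0,0,0,1,0,0,4,0,0,0,1,0,0,4,0,0,0,1,0,0,4,0,0,0,1,0,0,0,0,0,0,1,0,0,0,0,0,0]}}

```text
time: 12.85
tool_pos: [0.4466, 0.1089, 0.2188]
tool_rot: [0.999, 0.034, -0.0, 0.0]
contact_force: [0.4, -0.6, 1.1]
opening: 1.003
grasp_force: 0.0
```

Run:
```python
from h import *
import pickle
st(); f=bot.grab_frame("wrist"); pickle.dump(f,open("w5.pkl","wb")); save(f,"w5")
s=bot.grab_frame("scene"); save(s,"s5")
for n in ["rod1_grip","rod2_grip","rod3_grip","block1"]:
    print(n,[(np.round(e["pixel"]).tolist(),round(e["score"],2)) for e in bot.landmark_of("wrist",n)[:4]])
for p in [(.4484,.1095,.035),(.4423,.1993,.035)]: print(proj(f,p))
a=f["image"];b=s["image"][120:360,240:560]
cv2.imwrite("pics/c5.png",np.hstack([cv2.resize(a,(400,300)),cv2.resize(b,(400,300))])[:,:,::-1])
```

```text
t 12.85 p [0.4466 0.1089 0.2188] q [ 0.999  0.034 -0.     0.   ] F [ 0.4 -0.6  1.1] op 1.003 g 0.0 j [ 0.13 -0.25  1.88 -0.    1.52  1.63]
rod1_grip [([322.0, 198.0], 0.73)]
rod2_grip [([210.0, 203.0], 0.82)]
rod3_grip [([97.0, 206.0], 0.84)]
block1 [([320.0, 1.0], 0.93), ([174.0, 5.0], 0.7)]
[320.07604834 203.21722394]
[208.23373207 203.24233064]
```

View pics/c5.png

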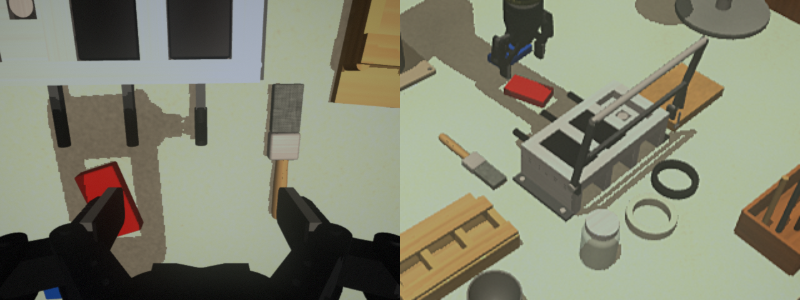

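Keeper stands open. I grip the rod1 handle.

>>> {"name": "drive_tool", "arguments": {"moves": [0.5,0,0,4,0,0,0,0.5,0,0,4,0,0,0,0.5,0,0,4,0,0,0,0.5,0,0,4,0,0,0,0.5,0,0,2.5,0,0,0,0.5,0,0,1.4,0,0,0,0.5,0,0,0,0,0,0,0,0,0,0,0,0,0,0,0,0,0,0,0,0,0,0,0,0,0,0,0,0,0,0,0,0,0,0], "force": 60}}

```text
time: 14.25
tool_pos: [0.4482, 0.1088, 0.0208]
tool_rot: [0.999, 0.034, 0.001, 0.0]
contact_force: [-1.3, -5.8, 7.0]
opening: 0.166
grasp_force: 58.6
```

>>> {"name": "drive_tool", "arguments": {"moves": [0,0,0,-0.5,0,0,0,0,0,0,-0.5,0,0,0,0,0,0,-0.5,0,0,0,0,0,0,-0.5,0,0,0,0,0,0,0,0,0,0]}}

```text
time: 14.75
tool_pos: [0.4482, 0.1087, 0.0403]
tool_rot: [0.999, 0.034, 0.002, 0.0]
contact_force: [2.1, -4.9, 1.3]
opening: 0.16
grasp_force: 59.4
```

>>> {"name": "drive_tool", "arguments": {"moves": [0,0,0,-0.1,0,0,0,0.5,0,0,0,0,0,0,0.5,0,0,0,0,0,0,0.5,0,0,-2,0,0,0,1,0,0,-4,0,0,0,1,0,0,-4,0,0,0,1,0,0,-4,0,0,0,1,0,0,-3,0,0,0,1,3,0,0,0,0,0,1,3.5,0,0,0,0,0,1,0,0,0,0,0,0,1,0,0,0,0,0,0]}}

```text
time: 15.95
tool_pos: [0.5114, 0.1137, 0.2095]
tool_rot: [0.999, 0.034, -0.001, -0.0]
contact_force: [0.2, 0.3, 0.7]
opening: 0.999
grasp_force: 0.0
```

Run:
```python
from h import *
import pickle
st(); f=bot.grab_frame("wrist"); pickle.dump(f,open("w6.pkl","wb")); save(f,"w6")
C=lambda y,z:[(55,y+30,z),(55,y-30,z),(-55,y-30,z),(-55,y+30,z)]
c,s=np.cos(.068),np.sin(.068)
im=f["image"].copy()
for y,z in((-90,115),(0,95)):
    P=[proj(f,[.577+(c*x-s*yy)/1e3,.2085+(s*x+c*yy)/1e3,zz/1e3]) for x,yy,zz in C(y,z)]; print(np.round(P).tolist())
    cv2.polylines(im,[np.round(P).astype(int)],True,(255,0,0),1)
cv2.imwrite("pics/w6b.png",im[:,:,::-1])
```

```text
t 15.95 p [0.5114 0.1137 0.2095] q [ 0.999  0.034 -0.001 -0.   ] F [0.2 0.3 0.7] op 0.999 g 0.0 j [ 0.12 -0.06  1.73  0.    1.48  1.62]
[[262.0, -1.0], [379.0, -1.0], [372.0, 209.0], [269.0, 209.0]]
[[106.0, 9.0], [213.0, 9.0], [226.0, 202.0], [131.0, 202.0]]
```

View pics/w6b.png

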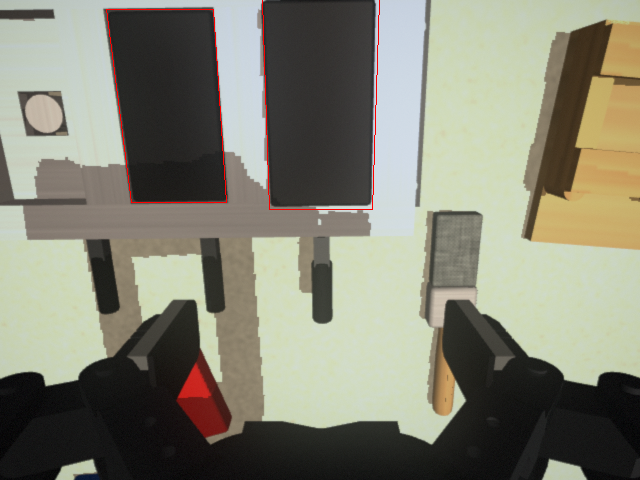

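The projected outlines match both blocks, and block1 is raised. I grip it near its front end.

>>> {"name": "drive_tool", "arguments": {"moves": [1,3.2,0,0,0,0,0,1,0,0,4,0,0,0,1,0,0,4,0,0,0,1,0,0,2,0,0,0,1,0,0,1.2,0,0,0,1,0,0,0.5,0,0,0,1,0,0,0,0,0,0], "force": 60}}

```text
time: 16.7
tool_pos: [0.5435, 0.1159, 0.0937]
tool_rot: [0.999, 0.034, 0.0, -0.0]
contact_force: [-0.8, -0.0, 0.1]
opening: 0.999
grasp_force: 0.0
```

>>> {"name": "drive_tool", "arguments": {"moves": [0,0,0,0,0,0,0,0,0,0,0,0,0,0,0,0,0,0,0,0,0,0,0,0,0,0,0,0,0,0,0,0,0,0,0]}}

```text
time: 17.2
tool_pos: [0.5445, 0.1159, 0.0941]
tool_rot: [0.999, 0.034, 0.001, -0.0]
contact_force: [3.3, 0.3, 3.1]
opening: 0.684
grasp_force: 68.3
```

>>> {"name": "drive_tool", "arguments": {"moves": [0,0,0,-1,0,0,0,0,0,0,-2,0,0,0,0,0,0,-3,0,0,0,0,0,0,-3,0,0,0.037,0,0,0,-1,0,0,0.037,0,0,0,0,0,0,0]}}

```text
time: 17.8
tool_pos: [0.5442, 0.1158, 0.1952]
tool_rot: [1.0, -0.003, 0.001, -0.0]
contact_force: [0.2, 0.3, -2.2]
opening: 0.688
grasp_force: 68.0
```

>>> {"name": "drive_tool", "arguments": {"moves": [0,-1.3,2.6,0,0,0,0,0,-1.3,2.6,0,0,0,0,0,-1.3,2.6,0,0,0,0,0,-1.3,2.6,0,0,0,0,0,-1.3,2.6,0,0,0,0,0,-1.3,2.6,0,0,0,0,0,-1.3,2.6,0,0,0,0,0,-1.3,2.6,0,0,0,0,0,-1.3,2.5,0,0,0,0,0,0,0,0,0,0,0,0,0,0,0,0,0,0]}}

```text
time: 18.9
tool_pos: [0.4241, -0.1166, 0.1917]
tool_rot: [1.0, -0.003, -0.001, -0.001]
contact_force: [-0.0, 0.5, -1.5]
opening: 0.685
grasp_force: 67.9
```

Run:
```python
from h import *
import pickle
st(); f=bot.grab_frame("wrist"); pickle.dump(f,open("w7.pkl","wb"))
R=lambda x,y,z:[.5706+x/1e3+.0064*y/1e3,-.1983+y/1e3-.0064*x/1e3,z/1e3]
im=f["image"].copy()
for Q in [[(-84,128,12),(-84,-128,12)],[(-34,128,50),(-34,-128,50)],[(84,128,50),(84,-128,50)]]:
    cv2.polylines(im,[np.round([proj(f,R(*q)) for q in Q]).astype(int)],False,(255,0,0),1)
for y in (48,112): cv2.polylines(im,[np.round([proj(f,R(x,y,12)) for x in(-84,72)]).astype(int)],False,(0,0,255),1)
cv2.imwrite("pics/w7.png",im[:,:,::-1])
```

```text
t 18.9 p [ 0.4241 -0.1166  0.1917] q [ 1.    -0.003 -0.001 -0.001] F [-0.   0.5 -1.5] op 0.685 g 67.9 j [-0.39 -0.29  1.96  0.    1.48  1.19]
```

View pics/w7.png

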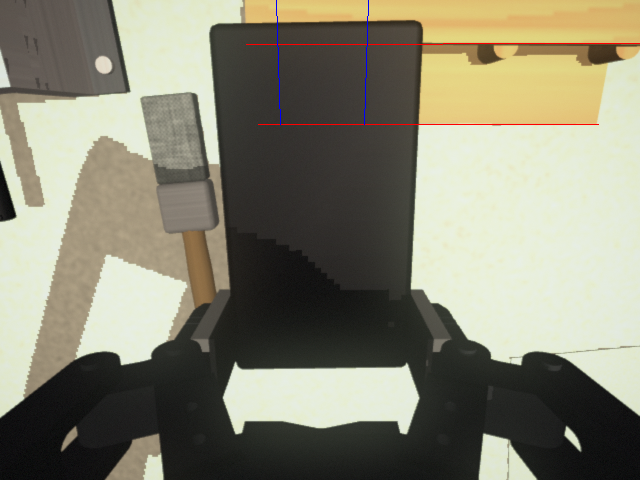

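Run:
```python
from h import *
import pickle
f=pickle.load(open("w7.pkl","rb"))
R=lambda x,y,z:[.5706+x/1e3+.0064*y/1e3,-.1983+y/1e3-.0064*x/1e3,z/1e3]
im=f["image"].copy()
S=5; x0,y0=450,0
big=cv2.resize(im[0:130,450:610],None,fx=S,fy=4.6,interpolation=cv2.INTER_CUBIC)
for z,c in((12,(255,0,0)),(42,(0,0,255)),(50,(0,160,0))):
  for yc in(-40,-120):
    P=np.array([proj(f,R(-34-8*np.sin(t),yc+8*np.cos(t),z)) for t in np.linspace(0,np.pi,20)])
    cv2.polylines(big,[np.round((P-[x0,y0]+.5)*[S,4.6]).astype(int)],False,c,1)
for Q in [[(-34,128,50),(-34,-128,50)],[(-84,128,12),(-84,-128,12),(0,-128,12)],[(-34,-128,50),(84,-128,50)]]:
    cv2.polylines(big,[np.round((np.array([proj(f,R(*q)) for q in Q])-[x0,y0]+.5)*[S,4.6]).astype(int)],False,(255,0,255),1)
cv2.imwrite("pics/w7c.png",big[:,:,::-1])
```

```text
(no output)
```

View pics/w7c.png

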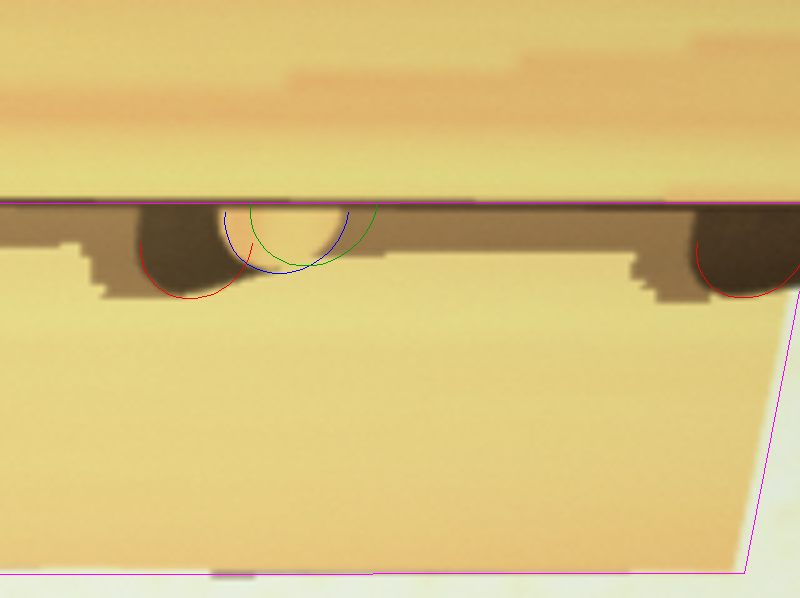

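Run:
```python
from h import *
import pickle
f=pickle.load(open("w7.pkl","rb"))
g=cv2.cvtColor(f["image"],cv2.COLOR_RGB2GRAY).astype(int)
for r in (60,90,120,150,190,220,260):
    d=np.abs(np.diff(g[r]));l=180+np.argmax(d[180:260]);rr=390+np.argmax(d[390:440])
    P=[atz(f,(c+.5,r),.2125) for c in(l,rr)]
    print(r,l,rr,np.round(P[0][:2],4),np.round(P[1][:2],4),np.round((P[0]+P[1])[:2]/2,4))
st()
```

```text
60 210 421 [ 0.5084 -0.0875] [ 0.5079 -0.1448] [ 0.5082 -0.1161]
90 213 419 [ 0.5007 -0.0877] [ 0.5002 -0.1447] [ 0.5005 -0.1162]
120 200 418 [ 0.4927 -0.0834] [ 0.4922 -0.1449] [ 0.4925 -0.1141]
150 205 416 [ 0.4844 -0.0841] [ 0.4839 -0.1448] [ 0.4841 -0.1144]
190 221 415 [ 0.4727 -0.0878] [ 0.4723 -0.1451] [ 0.4725 -0.1165]
220 223 413 [ 0.4636 -0.0878] [ 0.4632 -0.145 ] [ 0.4634 -0.1164]
260 227 411 [ 0.4508 -0.0881] [ 0.4504 -0.1451] [ 0.4506 -0.1166]
t 18.95 p [ 0.4246 -0.1161  0.192 ] q [ 1.    -0.003 -0.001 -0.001] F [ 0.5  0.5 -1.3] op 0.687 g 67.9 j [-0.38 -0.29  1.96  0.    1.48  1.19]
```

>>> {"name": "drive_tool", "arguments": {"moves": [0,0,0.08,0,0,0,0.014,0,0,0,3,0,0,0,0,0,0,3,0,0,0,0,0,0,3,0,0,0,0,0,0,3,0,0,0,0,0,0,3,0,0,0,0,0,0,1.5,0,0,0,0,0,0,0.8,0,0,0,0,0,0,0,0,0,0]}}

```text
time: 19.85
tool_pos: [0.4245, -0.1165, 0.019]
tool_rot: [1.0, -0.009, -0.001, -0.0]
contact_force: [0.3, 0.9, -1.1]
opening: 0.682
grasp_force: 67.9
```

>>> {"name": "drive_tool", "arguments": {"moves": [0,0,0,0.2,0,0,0,0,1,0,0,0,0,0,0,1,0,0,0,0,0,0,1,0,0,0,0,0,0,1,0,0,0,0,0,0,0,0,0,0,0,0]}}

```text
time: 20.45
tool_pos: [0.467, -0.1184, 0.0186]
tool_rot: [1.0, -0.01, 0.001, 0.0]
contact_force: [-0.9, -0.7, -2.2]
opening: 0.684
grasp_force: 67.9
```

>>> {"name": "drive_tool", "arguments": {"moves": [0,1,-0.06,0,0,0,0,0,1,-0.04,0,0,0,0,0,1,-0.02,0,0,0,0,0,1,-0.01,0,0,0,0,0,0.3,0,0.2,0,0,0,0,0,0,0.2,0,0,0,0,0,0,0,0,0,0]}}

```text
time: 21.15
tool_pos: [0.5095, -0.1178, 0.0151]
tool_rot: [1.0, -0.01, 0.001, 0.0]
contact_force: [2.0, 1.7, 5.3]
opening: 0.68
grasp_force: 68.7
```

>>> {"name": "drive_tool", "arguments": {"moves": [0.8,0,0,0,0,0,0,0.85,0,0,0,0,0,0,0.85,0,0,0,0,0,0,0.9,0,0,-3,0,0,0,0.9,-1,0,-3,0,0,0,0,-4.5,0,0,0,0,0,0,0,0,0,0,0,0.007,0,0,0,0,0,0,0,0,0,0,0,0,0,0]}}

```text
time: 22.05
tool_pos: [0.4539, -0.1169, 0.0744]
tool_rot: [1.0, -0.013, 0.001, 0.0]
contact_force: [-0.1, -0.7, 0.6]
opening: 0.218
grasp_force: 0.0
```

Run:
```python
from h import *
import pickle
st(); f=bot.grab_frame("wrist"); pickle.dump(f,open("w8.pkl","wb"));save(f,"w8")
R=lambda x,y,z:[.5706+x/1e3+.0064*y/1e3,-.1983+y/1e3-.0064*x/1e3,z/1e3]
print([np.round(proj(f,R(-77,y,34))).tolist() for y in(110,50)])
```

```text
t 22.05 p [ 0.4539 -0.1169  0.0744] q [ 1.    -0.013  0.001  0.   ] F [-0.1 -0.7  0.6] op 0.218 g 0.0 j [-0.36 -0.09  2.01  0.    1.22  1.24]
[[252.0, 186.0], [387.0, 183.0]]
```

View pics/w8.png

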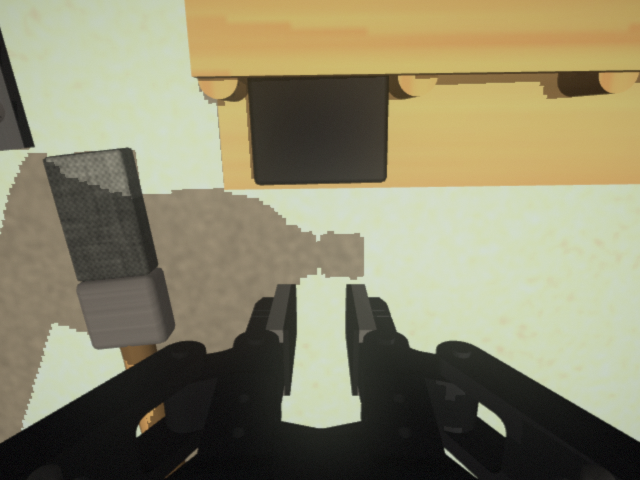

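>>> {"name": "drive_tool", "arguments": {"moves": [0,0,0.1,2,0,0,-0.02,0,0,0,3.4,0,0,0,0,1,0,0,0,0,0,0,1,0,0,0,0,0,0,1,0,0,0,0,0,0,1,0,0,0,0,0,0,1,0,0,0,0,0,0,1,0,0,0,0,0,0,0,0,0,0,0,0]}}

```text
time: 23.0
tool_pos: [0.5151, -0.1182, 0.0208]
tool_rot: [1.0, -0.003, 0.001, 0.0]
contact_force: [-0.6, 0.0, -0.8]
opening: -0.002
grasp_force: 0.0
```

>>> {"name": "drive_tool", "arguments": {"moves": [0,0.4,0,0,0,0,0,0,0.3,0,0,0,0,0,0,0.2,0,0,0,0,0,0,0,0,0,0,0,0]}}

```text
time: 23.4
tool_pos: [0.5223, -0.1181, 0.02]
tool_rot: [1.0, -0.003, 0.0, -0.0]
contact_force: [-0.0, 0.5, 0.2]
opening: -0.002
grasp_force: 0.0
```

>>> {"name": "drive_tool", "arguments": {"moves": [0,0.2,0,0,0,0,0,0,0.2,0,0,0,0,0,0,0,0,0,0,0,0]}}

```text
time: 23.7
tool_pos: [0.5237, -0.118, 0.0196]
tool_rot: [1.0, -0.003, -0.003, -0.0]
contact_force: [-13.4, -0.7, 10.2]
opening: -0.001
grasp_force: 6.7
```

>>> {"name": "drive_tool", "arguments": {"moves": [0,-1.5,0,0,0,0,0,0,-3,0,-1,0,0,0,0,-2,0,-3,0,0,0,0,0,0,-4,0,0,0,0,0,0,-4,0,0,0,0,0,0,0,0,0,0]}}

```text
time: 24.3
tool_pos: [0.4651, -0.1192, 0.147]
tool_rot: [1.0, -0.003, 0.005, 0.002]
contact_force: [0.3, 0.1, 0.3]
opening: 0.001
grasp_force: 0.0
```

Run:
```python
from h import *
import pickle
st(); f=bot.grab_frame("wrist"); s=bot.grab_frame("scene"); t=bot.grab_frame("top")
for n in("rack",): pass
a=cv2.resize(f["image"],(400,300)); b=cv2.resize(t["image"][150:330,170:450],(400,300))
cv2.imwrite("pics/c9.png",np.hstack([a,b])[:,:,::-1])
R=lambda x,y,z:[.5706+x/1e3+.0064*y/1e3,-.1983+y/1e3-.0064*x/1e3,z/1e3]
print([np.round(proj(f,R(-38,y,34))).tolist() for y in(110,50)])
```

```text
t 24.3 p [ 0.4651 -0.1192  0.147 ] q [ 1.    -0.003  0.005  0.002] F [0.3 0.1 0.3] op 0.001 g 0.0 j [-0.36 -0.15  1.93  0.    1.36  1.22]
[[267.0, 121.0], [367.0, 121.0]]
```

View pics/c9.png

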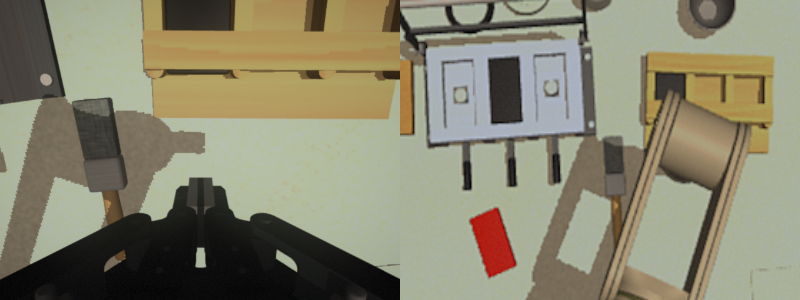

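Block1 is in slot 3 with its tail at the mouth. Now I push rod1 down with shut fingers from above.

>>> {"name": "drive_tool", "arguments": {"moves": [0,-0.3,-3.8,0,0,0,0,0,-0.3,-3.8,0,0,0,0,0,-0.3,-3.8,0,0,0,0,0,-0.3,-3.8,0,0,0,0,0,-0.3,-3.8,0,0,0,0,0,-0.3,-3.8,0,0,0,0,0,0,0,0,0,0,-0.074,0,0,0,4,0,0,0,0,0,0,3,0,0,0,0,0,0,0,0,0,0,0,0,0,0,0,0,0]}}

```text
time: 25.55
tool_pos: [0.4433, 0.1103, 0.0689]
tool_rot: [0.999, 0.034, -0.002, 0.0]
contact_force: [-0.5, -1.0, 0.7]
opening: 0.002
grasp_force: 0.0
```

>>> {"name": "drive_tool", "arguments": {"moves": [0,0,0.1,0.5,0,0,0,0,0,0,0.5,0,0,0,0,0,0,0.5,0,0,0,0,0,0,0.5,0,0,0,0,0,0,0.4,0,0,0,0,0,0,0,0,0,0]}}

```text
time: 26.15
tool_pos: [0.4456, 0.1094, 0.0465]
tool_rot: [0.999, 0.034, 0.001, -0.0]
contact_force: [1.2, -0.1, 1.3]
opening: -0.005
grasp_force: 0.7
```

>>> {"name": "drive_tool", "arguments": {"moves": [0,0,0,0.3,0,0,0,0,0,0,0.1,0,0,0,0,0,0,0,0,0,0]}}

```text
time: 26.45
tool_pos: [0.4455, 0.1095, 0.0428]
tool_rot: [0.999, 0.034, 0.001, -0.0]
contact_force: [1.0, -0.8, 6.6]
opening: -0.001
grasp_force: 3.3
```

>>> {"name": "drive_tool", "arguments": {"moves": [0,0,0,0.1,0,0,0,0,0,0,0.1,0,0,0,0,0,0,0,0,0,0]}}

```text
time: 26.75
tool_pos: [0.4457, 0.1095, 0.0423]
tool_rot: [0.999, 0.034, 0.001, 0.0]
contact_force: [-8.2, -2.5, 25.1]
opening: 0.001
grasp_force: 12.5
```

>>> {"name": "drive_tool", "arguments": {"moves": [0,0,0,-2,0,0,0,0,0,0,-3,0,0,0,0.3,0.1,-3,0,0,0,0,0.5,0.1,-3,0,0,0,0,0.5,0,-3,0,0,0,0,0.5,0,0,0,0,0,0,0.5,0,0,3,0,0,0,0.5,0,0,2.5,0,0,0,0.5,0,0,1.7,0,0,0,0.5,0,0,0,0,0,0,0,0,0,0,0,0,0,0,0,0,0,0,0,0,0,0,0,0,0,0,0,0,0,0,0,0,0,0], "force": 60}}

```text
time: 28.15
tool_pos: [0.4413, 0.1985, 0.0192]
tool_rot: [0.999, 0.034, 0.001, 0.001]
contact_force: [-0.3, -6.2, 0.1]
opening: 0.165
grasp_force: 58.4
```

>>> {"name": "drive_tool", "arguments": {"moves": [0,0,0,-0.5,0,0,0,0,0,0,-0.5,0,0,0,0,0,0,-0.5,0,0,0,0,0,0,-0.5,0,0,0,0,0,0,-0.1,0,0,0,0,0,0,0,0,0,0]}}

```text
time: 28.75
tool_pos: [0.4413, 0.1984, 0.0394]
tool_rot: [0.999, 0.034, 0.001, 0.001]
contact_force: [4.1, -4.0, -9.6]
opening: 0.167
grasp_force: 58.9
```

>>> {"name": "drive_tool", "arguments": {"moves": [0.5,0,0,0,0,0,0,0.5,0,0,0,0,0,0,0.5,0,0,-2,0,0,0,1,0,0,-4,0,0,0,1,0,0,-4,0,0,0,1,0,0,-4,0,0,0,1,0,0,-3,0,0,0,1,3,0,0,0,0,0,1,3.4,0,0,0,0,0,1,0,0,0,0,0,0,1,0,0,0,0,0,0]}}

```text
time: 29.85
tool_pos: [0.5047, 0.2037, 0.2092]
tool_rot: [0.999, 0.033, -0.0, -0.0]
contact_force: [-0.7, 0.5, -0.2]
opening: 1.0
grasp_force: 0.0
```

```bash
cat > chk.py <<'E'
from h import *
o=st(); f=bot.grab_frame("wrist"); save(f,"w10")
g=cv2.cvtColor(f["image"],cv2.COLOR_RGB2GRAY)
m=(g<75).astype(np.uint8); m[215:]=0
n,l,s,c=cv2.connectedComponentsWithStats(m)
i=1+np.argmax([s[k,4]*(abs(c[k][0]-320)<60) for k in range(1,n)]); print(s[i],c[i])
for r in (40,80,120,160,195):
    xs=np.where(l[r]==i)[0]
    if len(xs)<50: continue
    P=[atz(f,(v,r),.115)[:2] for v in(xs[0]-.5,xs[-1]+.5)]; P=np.array(P)
    cs,sn=np.cos(.068),np.sin(.068); d=P-[.577,.2085]
    print(r,xs[0],xs[-1],"mould xy",np.round(np.c_[cs*d[:,0]+sn*d[:,1],-sn*d[:,0]+cs*d[:,1]]*1000,1).tolist())
xs=np.where(l==i); print("bottom row",xs[0].max(),atz(f,(320,xs[0].max()),.115))
E
python3 chk.py
```

```text
t 29.85 p [0.5047 0.2037 0.2092] q [ 0.999  0.033 -0.    -0.   ] F [-0.7  0.5 -0.2] op 1.0 g 0.0 j [ 0.29 -0.01  1.67  0.    1.48  1.79]
[  262     0   113   208 21980] [319.17970883 101.35177434]
40 263 374 mould xy [[35.3, 30.5], [35.2, -28.3]]
80 265 373 mould xy [[15.6, 30.2], [15.5, -28.5]]
120 267 372 mould xy [[-5.2, 29.9], [-5.3, -28.6]]
160 269 371 mould xy [[-27.0, 29.6], [-27.1, -28.8]]
195 270 370 mould xy [[-47.1, 29.7], [-47.2, -28.8]]
bottom row 207 [0.52286452 0.20526761 0.115     ]
```

>>> {"name": "drive_tool", "arguments": {"moves": [1,3.3,-0.05,0,0,0,0,1,0,0,4,0,0,0,1,0,0,4,0,0,0,1,0,0,2,0,0,0,1,0,0,1.2,0,0,0,1,0,0,0.4,0,0,0,1,0,0,0,0,0,0,0,0,0,0,0,0,0,0,0,0,0,0,0,0,0,0,0,0,0,0,0,0,0,0,0,0,0,0], "force": 60}}

```text
time: 31.0
tool_pos: [0.5385, 0.2067, 0.0944]
tool_rot: [0.999, 0.034, 0.001, -0.0]
contact_force: [1.0, 1.4, 1.8]
opening: 0.685
grasp_force: 69.3
```

>>> {"name": "drive_tool", "arguments": {"moves": [0,0,0,-1,0,0,0,0,0,0,-2,0,0,0,0,0,0,-3,0,0,0,0,0,0,-3,0,0,0.037,0,0,0,-1,0,0,0.037,0,-0.86,3.1,0,0,0,0,0,-0.86,3.1,0,0,0,0,0,-0.86,3.1,0,0,0,0,0,-0.86,3.1,0,0,0,0,0,-0.86,3.1,0,0,0,0,0,-0.86,3.1,0,0,0,0,0,-0.86,3.1,0,0,0,0,0,-0.86,3.1,0,0,0,0,0,-0.86,3.1,0,0,0,0,0,-0.86,3.1,0,0,0,0,0,-0.86,3.1,0,0,0,0,0,-0.86,3.1,0,0,0,0,0,-0.86,3.1,0,0,0,0,0,0,0,0,0,0,0]}}

```text
time: 32.9
tool_pos: [0.4214, -0.1987, 0.193]
tool_rot: [1.0, -0.005, -0.001, 0.0]
contact_force: [-0.2, -0.0, -2.2]
opening: 0.687
grasp_force: 68.9
```

```bash
cat > chk2.py <<'E'
from h import *
o=st(); f=bot.grab_frame("wrist"); save(f,"w11"); z=o["tool_pos"][2]+.0206
g=cv2.cvtColor(f["image"],cv2.COLOR_RGB2GRAY).astype(int)
print("nose row",[r for r in range(2,100) if g[r,300]-g[r-2,300]<-40][:3], "max dark col300", np.where(g[:60,300]<90)[0][:1])
for r in (60,90,120,150,190,220,260):
    row=g[r]<90
    l=rr=316
    while l>0 and row[l]: l-=1
    while rr<639 and row[rr]: rr+=1
    P=[atz(f,(c,r),z) for c in(l+.5,rr-.5)]; print(r,l,rr,np.round((P[0]+P[1])[:2]/2,4),round(P[0][1]-P[1][1],4))
E
python3 chk2.py
```

```text
t 32.9 p [ 0.4214 -0.1987  0.193 ] q [ 1.    -0.005 -0.001  0.   ] F [-0.2 -0.  -2.2] op 0.687 g 68.9 j [-0.55 -0.22  1.9  -0.    1.46  1.03]
nose row [26, 27, 28] max dark col300 [27]
60 215 426 [ 0.5054 -0.1998] 0.0571
90 217 424 [ 0.4977 -0.1997] 0.0571
120 219 422 [ 0.4897 -0.1996] 0.0571
150 221 420 [ 0.4813 -0.1995] 0.0571
190 223 417 [ 0.4697 -0.1992] 0.0571
220 225 415 [ 0.4605 -0.1991] 0.0571
260 228 413 [ 0.4477 -0.1991] 0.0571
```

>>> {"name": "drive_tool", "arguments": {"moves": [0,0,-0.13,0,0,0,-0.006,0,0,0,3,0,0,0,0,0,0,3,0,0,0,0,0,0,3,0,0,0,0,0,0,3,0,0,0,0,0,0,3,0,0,0,0,0,0,1.5,0,0,0,0,0,0,0.9,0,0,0,0,1,0,0,0,0,0,0,1,0,0,0,0,0,0,1,0,0,0,0,0,0,1,0,0,0,0,0,0,0,0,0,0,0,0]}}

```text
time: 34.25
tool_pos: [0.4663, -0.1959, 0.0213]
tool_rot: [1.0, -0.0, 0.002, 0.001]
contact_force: [2.9, -5.1, -2.7]
opening: 0.685
grasp_force: 68.8
```

>>> {"name": "drive_tool", "arguments": {"moves": [0,0,0.18,0,0,0,0.005,0,0,0,0,0,0,0,0,0,0,0,0,0,0]}}

```text
time: 34.55
tool_pos: [0.4629, -0.1962, 0.0193]
tool_rot: [1.0, -0.003, 0.0, -0.0]
contact_force: [0.8, 0.6, -1.8]
opening: 0.689
grasp_force: 68.8
```

>>> {"name": "drive_tool", "arguments": {"moves": [0,0,0.13,0,0,0,0,0,1,0,0,0,0,0,0,1,0,0,0,0,0,0,0,0,0,0,0,0]}}

```text
time: 34.95
tool_pos: [0.4848, -0.1981, 0.0196]
tool_rot: [1.0, -0.003, 0.001, 0.0]
contact_force: [0.2, -0.7, -1.6]
opening: 0.686
grasp_force: 68.9
```

>>> {"name": "drive_tool", "arguments": {"moves": [0,1,0,0,0,0,0,0,1,0,0,0,0,0,0,0.4,0,0.2,0,0,0,0,0,0,0.2,0,0,0,0,0,0,0.1,0,0,0,0,0,0,0,0,0,0]}}

```text
time: 35.55
tool_pos: [0.5079, -0.198, 0.0151]
tool_rot: [1.0, -0.003, 0.001, 0.0]
contact_force: [0.6, 2.1, 6.5]
opening: 0.682
grasp_force: 69.8
```

>>> {"name": "drive_tool", "arguments": {"moves": [0.8,0,0,0,0,0,0,0.85,0,0,0,0,0,0,0.85,0,0,0,0,0,0,0.9,0,0,-3,0,0,0,0.9,-1,0,-3,0,0,0,0,-4.5,0,0,0,0,0,0,0,0,0,0,0,0,0,0,0,0,0,0,0,0,0,0,0,0,0,0,0,0,0,0,2.4,0,0,0,0,0,0,3,0,0,0,0,0,0,0,0,0,0]}}

```text
$.moves: bad value
```

>>> {"name": "drive_tool", "arguments": {"moves": [0.8,0,0,0,0,0,0,0.85,0,0,0,0,0,0,0.85,0,0,0,0,0,0,0.9,0,0,-3,0,0,0,0.9,-1,0,-3,0,0,0,0,-4.5,0,0,0,0,0,0,0,0,0,0,0,0,0,0,0,0,0,0,0,0,0,0,0,0,0,0,0,0,0,2.4,0,0,0,0,0,0,3,0,0,0,0,0,0,0,0,0,0]}}

```text
time: 36.75
tool_pos: [0.4497, -0.1961, 0.0163]
tool_rot: [1.0, -0.003, -0.003, -0.002]
contact_force: [-1.6, 1.3, -1.3]
opening: 0.002
grasp_force: 0.0
```

>>> {"name": "drive_tool", "arguments": {"moves": [0,0,0.15,-0.3,0,0,0,0,1,0,0,0,0,0,0,1,0,0,0,0,0,0,1,0,0,0,0,0,0,1,0,0,0,0,0,0,1,0,0,0,0,0,0,1,0,0,0,0,0,0,0.6,0,0,0,0,0,0,0.3,0,0,0,0,0,0,0,0,0,0,0,0]}}

```text
time: 37.75
tool_pos: [0.5213, -0.1995, 0.0229]
tool_rot: [1.0, -0.003, 0.0, -0.0]
contact_force: [0.7, -0.6, -0.3]
opening: -0.003
grasp_force: 0.0
```

>>> {"name": "drive_tool", "arguments": {"moves": [0,0.2,0,0,0,0,0,0,0.2,0,0,0,0,0,0,0.1,0,0,0,0,0,0,0,0,0,0,0,0]}}

```text
time: 38.15
tool_pos: [0.5226, -0.1994, 0.0227]
tool_rot: [1.0, -0.003, -0.003, -0.001]
contact_force: [-16.5, 0.7, 12.9]
opening: -0.001
grasp_force: 8.5
```

>>> {"name": "drive_tool", "arguments": {"moves": [0,-1.5,0,0,0,0,0,0,-3,0,-1,0,0,0,0,-2,0,-3,0,0,0,0,0,0,-4,0,0,0,0,0,0,-4,0,0,0,0,-0.16,-3.62,0,0,0,0,0,-0.16,-3.62,0,0,0,0,0,-0.16,-3.62,0,0,0,0,0,-0.16,-3.62,0,0,0,0,0,-0.16,-3.62,0,0,0,0,0,-0.16,-3.62,0,0,0,0,0,-0.16,-3.62,0,0,0,0,0,-0.16,-3.62,0,0,0,0,0,-0.16,-3.62,0,0,0,0,0,-0.16,-3.62,0,0,0,0,0,-0.16,-3.62,0,0,0,0,0,0,0,0,0,0,-0.074,0,0,0,0,0,0,0]}}

```text
time: 39.95
tool_pos: [0.4453, 0.2, 0.1431]
tool_rot: [0.999, 0.036, 0.0, -0.0]
contact_force: [0.1, -0.3, 0.4]
opening: 0.002
grasp_force: 0.0
```

>>> {"name": "drive_tool", "arguments": {"moves": [0,0,0,0,0,0,0]}}

```text
time: 40.05
tool_pos: [0.4455, 0.1989, 0.143]
tool_rot: [0.999, 0.033, 0.0, 0.0]
contact_force: [-0.4, 0.0, 0.0]
opening: 0.0
grasp_force: 0.0
```

>>> {"name": "drive_tool", "arguments": {"moves": [0,-0.3,0,4,0,0,0,0,0,0,3,0,0,0,0,0,0,0.6,0,0,0,0,0,0,0.6,0,0,0,0,0,0,0.6,0,0,0,0,0,0,0.6,0,0,0,0,0,0,0.4,0,0,0,0,0,0,0,0,0,0]}}

```text
time: 40.85
tool_pos: [0.4439, 0.199, 0.0462]
tool_rot: [0.999, 0.034, 0.001, -0.0]
contact_force: [-0.3, -0.3, -0.1]
opening: 0.001
grasp_force: 0.0
```

>>> {"name": "drive_tool", "arguments": {"moves": [0,0,0,0.3,0,0,0,0,0,0,0.1,0,0,0,0,0,0,0.2,0,0,0,0,0,0,0,0,0,0]}}

```text
time: 41.25
tool_pos: [0.444, 0.1992, 0.0422]
tool_rot: [0.999, 0.034, 0.001, -0.0]
contact_force: [-11.7, -6.1, 29.3]
opening: -0.001
grasp_force: 14.2
```

>>> {"name": "drive_tool", "arguments": {"moves": [0,0,0,-3,0,0,0,0,0,0,-4,0,0,0,0,0,0,-4,0,0,0,0,0,0,-4,0,0,0,0,0,0,-4,0,0,0,0,0,4,-3,0,0,0,0,0,4,-3,0,0,0,0,0,4,-3,0,0,0,0,0,4,-3,0,0,0,0,0,4,-2,0,0,0,0,0,0,0,0,0,0,0,0,0,0,0,0]}}

```text
$.moves: bad value
```

Run:
```python
from h import *
st(); f=bot.grab_frame("wrist"); save(f,"wf"); s=bot.grab_frame("scene")
c,sn=np.cos(.068),np.sin(.068)
M=lambda x,y,z:[.577+(c*x-sn*y)/1e3,.2085+(sn*x+c*y)/1e3,z/1e3]
R=lambda x,y,z:[.5706+x/1e3+.0064*y/1e3,-.1983+y/1e3-.0064*x/1e3,z/1e3]
im=f["image"].copy()
for y in(-90,0,90):
    cv2.circle(im,tuple(np.round(proj(f,M(-160,y,35))).astype(int)),3,(255,0,0),1)
for y in(0,80):
    cv2.polylines(im,[np.round([proj(f,R(x,y+d,34)) for x,d in((72,30),(72,-30),(-38,-30),(-38,30))]).astype(int)],True,(255,0,0),1)
a=cv2.resize(im,(800,600))[:430]; b=cv2.resize(s["image"][150:390,220:520],(212,170))
a[260:430,588:]=b
cv2.imwrite("pics/fin.png",a[:,:,::-1])
```

```text
t 41.25 p [0.444  0.1992 0.0422] q [ 0.999  0.034  0.001 -0.   ] F [-11.7  -6.1  29.3] op -0.001 g 14.2 j [ 0.32  0.01  1.98 -0.    1.15  1.82]
```

View pics/fin.png

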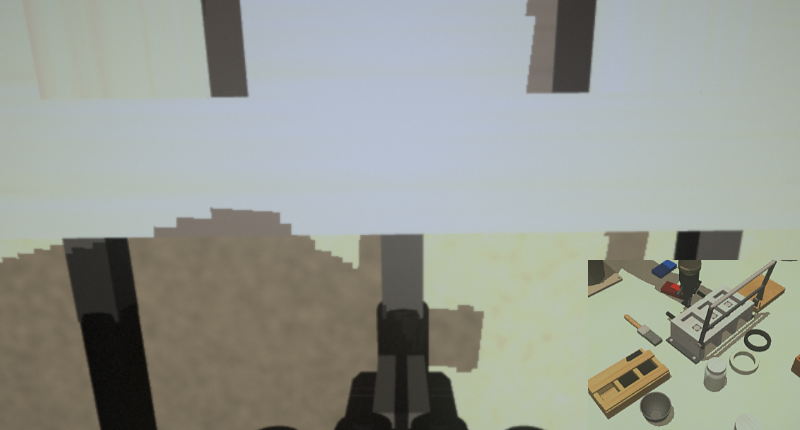

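>>> {"name": "drive_tool", "arguments": {"moves": [0,0,0,-3,0,0,0,0,0,0,-4,0,0,0,0,0,0,-4,0,0,0,0,0,0,-4,0,0,0,0,0,0,-4,0,0,0,0,0,4,-3,0,0,0,0,0,4,-3,0,0,0,0,0,4,-3,0,0,0,0,0,4,-3,0,0,0,0,0,4,-2,0,0,0,0,0,0,0,0,0,0]}}

```text
time: 42.45
tool_pos: [0.4576, -0.0047, 0.3728]
tool_rot: [0.999, 0.032, 0.003, 0.001]
contact_force: [-0.5, 0.5, -0.2]
opening: -0.001
grasp_force: 0.0
```

```bash
cat > ck3.py <<'E'
from h import *
st(); f=bot.grab_frame("wrist"); save(f,"wf2"); t=bot.grab_frame("top"); s=bot.grab_frame("scene"); save(s,"sf")
R=lambda x,y,z:[.5706+x/1e3+.0064*y/1e3,-.1983+y/1e3-.0064*x/1e3,z/1e3]
for y in(-80,0,80):
    for nm,F in(("wrist",f),("scene",s)):
        g=cv2.cvtColor(F["image"],cv2.COLOR_RGB2GRAY); o=[]
        for x in list(range(-90,-34,4))+[10,30,50]:
            u=np.round(proj(F,R(x,y,34))).astype(int)
            o.append(int(g[u[1],u[0]]) if 0<=u[0]<640 and 0<=u[1]<480 else -1)
        print(y,nm,o)
c,sn=np.cos(.068),np.sin(.068)
for n in("rod1_grip","rod2_grip","rod3_grip","keeper_bar"):
    out=[]
    for cam,F in(("wrist",f),("scene",s)):
        L=bot.landmark_of(cam,n); out.append([(np.round(e["pixel"]).tolist(),round(e["score"],2)) for e in L[:2]])
    print(n,out)
for i,y in enumerate((-90,0,90)): print([np.round(proj(F,[.577+(c*-135-sn*y)/1e3,.2085+(sn*-135+c*y)/1e3,z])).tolist() for F in(f,s) for z in(.035,.055)])
E
python3 ck3.py
```

```text
t 42.45 p [ 0.4576 -0.0047  0.3728] q [0.999 0.032 0.003 0.001] F [-0.5  0.5 -0.2] op -0.001 g 0.0 j [-0.12 -0.28  1.62 -0.    1.79  1.39]
-80 wrist [180, 181, 159, 150, 151, 153, 155, 155, 156, 157, 157, 160, 158, 155, 148, 141, 53]
-80 scene [181, 181, 182, 181, 183, 163, 145, 149, 149, 151, 152, 149, 153, 151, 128, 146, 143]
0 wrist [184, 184, 173, 154, 156, 155, 158, 156, 157, 158, 157, 162, 160, 87, 47, 46, 38]
0 scene [181, 181, 181, 181, 182, 171, 142, 148, 149, 151, 151, 150, 151, 147, 54, 51, 136]
80 wrist [186, 185, 184, 157, 157, 157, 57, 64, 64, 63, 62, 64, 62, 61, 58, 57, 79]
80 scene [181, 181, 181, 180, 188, 133, 46, 56, 58, 57, 57, 46, 140, 148, 55, 53, 140]
rod1_grip [[([222.0, 179.0], 0.63)], [([337.0, 232.0], 0.68), ([378.0, 199.0], 0.5)]]
rod2_grip [[([142.0, 182.0], 0.88), ([70.0, 184.0], 0.23)], [([358.0, 215.0], 0.44)]]
rod3_grip [[([140.0, 62.0], 0.68)], [([379.0, 202.0], 0.61)]]
keeper_bar [[], [([439.0, 186.0], 0.79), ([276.0, 324.0], 0.15)]]
[[222.0, 182.0], [218.0, 184.0], [338.0, 229.0], [338.0, 224.0]]
[[145.0, 182.0], [138.0, 185.0], [360.0, 214.0], [360.0, 209.0]]
[[68.0, 182.0], [57.0, 185.0], [381.0, 199.0], [382.0, 194.0]]
```

Both blocks are in slots and all the rods are down. But block1 in slot 3 has been knocked out about 28 mm (tail at rack x≈−66), so I push it home again.

>>> {"name": "drive_tool", "arguments": {"moves": [0,0,0,0,0,0,0.07,0,-0.1,3.8,4,0,0,0,0,-0.2,3.8,4,0,0,0,0,-0.2,3.7,4,0,0,0,0,0,0,4,0,0,0,0,0,0,4,0,0,0,0,0,0,4,0,0,0,0,0,0,4,0,0,0,0,0,0,0,0,0,0,0,0,0,0,0,0,0]}}

```text
time: 44.0
tool_pos: [0.4511, -0.1031, 0.1002]
tool_rot: [1.0, -0.001, -0.001, -0.0]
contact_force: [0.4, -0.4, 0.0]
opening: 0.002
grasp_force: 0.0
```

>>> {"name": "drive_tool", "arguments": {"moves": [0,0,1.5,0,0,0,0.005,0,0,0,4,0,0,0,0,0,0,3.8,0,0,0,0,0,0,0,0,0,0,0,0,0,0,0,0,0]}}

```text
time: 44.5
tool_pos: [0.4527, -0.1188, 0.0242]
tool_rot: [1.0, -0.003, 0.001, 0.0]
contact_force: [0.6, 0.5, 0.0]
opening: -0.001
grasp_force: 0.0
```

>>> {"name": "drive_tool", "arguments": {"moves": [0,1,0,0,0,0,0,0,1,0,0,0,0,0,0,1,0,0,0,0,0,0,1,0,0,0,0,0,0,1,0,0,0,0,0,0,1,0,0,0,0,0,0,0.6,0,0,0,0,0,0,0,0,0,0,0,0]}}

```text
time: 45.3
tool_pos: [0.5184, -0.1188, 0.0219]
tool_rot: [1.0, -0.003, 0.0, 0.0]
contact_force: [0.2, 0.5, -0.1]
opening: 0.002
grasp_force: 0.0
```

>>> {"name": "drive_tool", "arguments": {"moves": [0,0.3,0,0,0,0,0,0,0.2,0,0,0,0,0,0,0.2,0,0,0,0,0,0,0,0,0,0,0,0]}}

```text
time: 45.7
tool_pos: [0.5237, -0.1188, 0.0216]
tool_rot: [1.0, -0.003, -0.001, -0.0]
contact_force: [-4.6, 1.0, 1.4]
opening: -0.001
grasp_force: 2.3
```

>>> {"name": "drive_tool", "arguments": {"moves": [0,0.1,0,0,0,0,0,0,0,0,0,0,0,0,0,-1.5,0,0,0,0,0,0,-3,0,-1,0,0,0,0,-2,0,-4,0,0,0,0,0,0,-4,0,0,0,0,0,0,-4,0,0,0,0,0,-4,-4,0,0,0,0,0,-4,-4,0,0,0,0,0,-4,-4,0,0,0,0,0,-2,-4,0,0,0,0,0,0,-4,0,0,0,0,0,0,0,0,0,0,0,0,0,0,0,0,0]}}

```text
time: 47.1
tool_pos: [0.4621, 0.0077, 0.3393]
tool_rot: [1.0, -0.003, 0.002, 0.0]
contact_force: [-0.1, 0.0, -0.2]
opening: -0.0
grasp_force: 0.0
```

```bash
python3 ck3.py
```

```text
t 47.1 p [0.4621 0.0077 0.3393] q [ 1.    -0.003  0.002  0.   ] F [-0.1  0.  -0.2] op -0.0 g 0.0 j [-0.09 -0.27  1.67  0.    1.73  1.48]
-80 wrist [176, 175, 158, 144, 144, 147, 149, 151, 151, 150, 150, 154, 154, 150, 141, 135, 51]
-80 scene [181, 181, 181, 181, 185, 164, 147, 150, 150, 153, 152, 149, 153, 150, 128, 148, 144]
0 wrist [180, 181, 171, 149, 150, 152, 153, 152, 153, 154, 153, 156, 157, 104, 40, 38, 22]
0 scene [180, 182, 183, 182, 182, 171, 143, 147, 151, 150, 150, 152, 152, 146, 55, 53, 137]
80 wrist [181, 182, 182, 154, 156, 153, 157, 156, 154, 155, 158, 158, 158, 151, 52, 52, 31]
80 scene [182, 181, 182, 181, 185, 158, 149, 149, 149, 153, 152, 150, 149, 148, 54, 55, 140]
rod1_grip [[([231.0, 196.0], 0.68)], [([276.0, 323.0], 0.49), ([338.0, 228.0], 0.48)]]
rod2_grip [[([147.0, 201.0], 0.9)], [([358.0, 213.0], 0.67)]]
rod3_grip [[([68.0, 210.0], 0.56)], [([380.0, 200.0], 0.48)]]
keeper_bar [[], [([439.0, 184.0], 0.75)]]
[[228.0, 197.0], [224.0, 200.0], [338.0, 229.0], [338.0, 224.0]]
[[147.0, 203.0], [139.0, 206.0], [360.0, 214.0], [360.0, 209.0]]
[[67.0, 209.0], [55.0, 213.0], [381.0, 199.0], [382.0, 194.0]]
```

```bash
python3 -c "
from cell import bot; print(bot.finish_job())"
```

```text
the job is handed in; nothing more can be done
None
```

The job is handed in (no verdict was returned): block1 is home in slot 3 and block2 in slot 2, with pocket 3 empty from the start. All three knockout rods read down, the keeper stands open, and I touched nothing else on the bench; block1 was knocked about 28 mm out partway through and I pushed it back in.

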